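Put a spent battery away in the child-resistant waste jar

TASK

Put the spent battery away in the waste-battery jar. The jar has a child-resistant cap: push it down hard while turning it anticlockwise to open it, stand it skirt-down in the shallow metal tray and let go, drop the battery into the jar, then put the cap back on and push and turn it clockwise until it is locked again. Leave the tape, torch, screwdriver and oil can where they are.

Things in the scene. Friction and masses are not known exactly. Their poses are not given: they have to be found in the camera images.
- jar: White plastic waste jar, fixed to the bench in a 144 x 144 mm, 30 mm high wooden frame. Origin at the centre of its underside, on the bench, z up. Body 104 mm across up to a flat shoulder at z = 100 mm, then a 48 mm wide neck; inner floor at z = 6 mm. Locked, the cap's bar lies along the jar's x axis; two raised ribs on the shoulder, 40 mm out at +x and -x, mark it.
- jar_mouth (a point): Centre of the jar's mouth, level with its bevelled rim 134 mm above the jar's origin; the opening is 40 mm wide. To close: lower the cap over the neck with its bar turned 1.2 rad anticlockwise from the jar's x axis, press it 5 to 7 mm below its locked height, turn it clockwise onto the x axis (blocked 0.07 rad beyond) and let it rise into the catches.
- collar (a joint): Height in m of the sprung, freely turning collar (68 mm across) round the neck that pushes the cap up; 0 with the cap locked, negative when the cap is pressed down, +0.004 with the cap free or off. It pushes with 9 N at 0 and 0.9 N more for each mm down; at -0.008 (16 N) the cap stops hard on the rim.
- cap: Grey child-resistant cap, 60 g: skirt 68 mm across outside, 61 mm inside, with two lugs inside at +x and -x (51 mm between them); flat top 33 mm above the skirt's lower edge. Origin at the centre of that edge, z up. Starts locked, origin 113 mm above the jar's. To open: press it down 5 to 7 mm (about 14 N), keep it pressed and turn anticlockwise seen from above; half a turn about z is equal.
- cap_bar (a point): Middle of the upright grip bar on the cap's flat top, 46 mm above the cap's origin: bar 46 mm long along the cap's x, 14 mm thick along y, 26 mm high. Grip it across its thickness; fingertips may press on the flat top beside it. Turned 0.75 to 2.4 rad from locked (1.2 is good) the cap is free: let up, it rises 4 mm above its locked height and lifts straight off.
- tray: Shallow open aluminium tray fixed to the bench, 130 x 130 mm outside, walls 4 mm thick and 18 mm high; origin at the centre of its underside, its inner floor 4 mm higher.
- cell: Spent battery, a cylinder 26 mm in diameter and 50 mm tall, 45 to 85 g, steel with a black sleeve, standing upright on the bare bench. Origin at the centre of its lower end, z along it.
- cell_center (a point): The middle of the spent battery, 25 mm above its lower end.
- torch: Bystander: aluminium hand torch lying on the far part of the bench, 170 mm long along its x, up to 48 mm thick.
- tape: Bystander: roll of paper tape lying flat on the right, 90 mm across, 24 mm high.
- driver: Bystander: wood-handled screwdriver lying on the far part of the bench, 200 mm long along its x.
- oilcan: Bystander: round steel can on the left, 66 mm across, 110 mm tall.

How it is judged:
By the outcome, as a careful person would: the job done as asked, in the order asked, and still so for the second after the job is handed in, with the robot touching nothing.
It also fails if it takes over 72 s, if anything falls off the work surface, if the arm or the gripper's body presses on something with over 40 N, if the wrist force passes 120 N, or if a joint passes its speed limit or range.

ROBOT

A 7-joint arm with a two-finger parallel gripper is mounted at the origin on the work surface. World frame = base frame: x ahead of the robot, y to its left, z up, the work surface at z = 0. Lengths are in m, angles in rad, forces in N, time in s.
With the tool pointing down it reaches from about 0.425 to 1.025 m from the base axis. Payload 3.6 kg.
Tool frame: the origin (TCP) lies between the finger pads; the fingertips stand 25 mm ahead of it and the grasp point (between the pads) lies 6 mm ahead of it; z points along the fingers, y is the direction in which the jaws open and shut (so a half turn about z gives the same grasp; the last joint's range is limited). The gripper opens to 85 mm and grips with 20 to 120 N. Pads are 22 mm wide; open, the fingers measure 114 mm over their backs; the gripper's body (76 mm by 85 mm) begins 54 mm behind the grasp point. The pads swing forward as they close: fully open they stand 13 mm farther back than shut.
Start: joints at [1.087, 0.591, 0.048, 1.609, -0.033, 0.943, -0.034], TCP at [0.276, -0.67, 0.256] pointing down, gripper open.
Joint ranges: [-2.69, 2.69], [-0.47, 2.24], [-1.27, 1.36], [0.19, 2.51], [-1.53, 4.68], [0.08, 2.07], [-3.09, 3.09]. Speed limits (rad/s): [2.57, 2.57, 3.14, 3.14, 3.14, 3.14, 3.14].

INTERFACE

Orientations are given as a 3x3 rotation matrix whose columns are the frame's x, y, z axes.
In Python, from bench import r gives the robot as it stands.
- The arm moves only by the tool play_rows, never from a script. Its argument "plan" is a list of rows, each a list of 2 entries, a list of its own where there are three numbers: the shift along the tool's x, y, z in mm, then the turn, a rotation vector about the tool's x, y, z in degrees. A call has 1 to 12 rows; each row shifts and turns the commanded pose from where the row before left it, along the tool's axes as they then stand; what a row does not reach is not made up. A row lasts 1/8 s, in which the tool goes at most 62.5 mm and 10.7 degrees, less where a joint would pass 70% of its speed; a pose out of reach is approached as far as the arm can. A call with a gripper value outside its range is refused whole. "claw" is the finger opening in mm, from 0 to 85.4, set as the call begins (left out, the last holds). The fingers move at their own pace and stop on an object; the grip force is fixed at half the most. Time passes only in rows, so rows that do not move let the fingers close. It gives the time, the measured TCP pose, the force and the opening at its end, in the units of the state.
- r.get_state(): the state, without advancing time (a new reading comes with each control period).
- r.read_camera(name): name is "scene" or "side" or "wrist"; returns the picture (420x560x3 uint8, red, green, blue); there is no depth.
- r.get_calibration(name): a dict with "K" (3x3 intrinsics, pixels), "world_from_camera" (4x4, takes a point from camera to world coordinates); the wrist camera has in their place "tool_from_camera" (4x4, takes a point from camera to tool coordinates, whose origin is the TCP and whose axes are the flange's). Camera axes: x right, y up, looking along -z (the intrinsics and any distortion apply to the point x, -y, -z); pixel columns grow to the right and rows downward; lengths in m; the calibration is good to about 2 mm. A picture is of the moment at which its call begins: read the wrist's pose just before it. get_calibration takes no time and is no camera call.
- r.close_job(): hands the job in, once; it reports no verdict.
The state is a dict: "time_s": time; "q": joint angles; "qd": joint speeds; "joint_efforts": joint torques, N m; "ee_pos": TCP position; "tcp_rot": TCP orientation; "force": force on the tool from outside, world axes, zero at the start; "torque": the same for the moment, N m; "grip_width": finger opening in m.
Only numpy, scipy, OpenCV 4.12 (cv2) and the standard library are available. Lean on these libraries where they do the work, as an engineer would, in place of code of your own. Each camera call takes 0.05 s, during which the arm holds its last target. There are 200 camera calls.

## Working session

There is one attempt and no reset: what is moved stays moved. The work goes in short steps, Python scripts to look and compute and a tool call to move; the robot and the scene stay as the last step left them, time stands still between calls to the robot, and variables do not carry over. Pictures are saved under pics/ and viewed, about 8 in all and at most 12, crops included, and the job is handed in when it is done.

Besides the shell and the picture viewer there is one more tool, called after ">>>" as name([rows], argument=value, ...), one row to a line, values as JSON. play_rows: Moves the arm, as the interface text tells. Its arguments: {"type":"object","properties":{"plan":{"type":"array","items":{"type":"array"}},"claw":{"type":"number"}},"required":["plan"]}

```bash
mkdir -p pics; ls; python3 - <<'E'
from bench import r
import cv2, numpy as np
s=r.get_state(); print({k:np.round(v,3).tolist() for k,v in s.items()})
for n in ("scene","side"):
    cv2.imwrite(f"pics/{n}0.png",r.read_camera(n)[:,:,::-1]); c=r.get_calibration(n); print(n,{k:np.round(v,4).tolist() if not isinstance(v,str) else v for k,v in c.items()})
c=r.get_calibration("wrist");print({k:np.round(v,4).tolist() for k,v in c.items()})
E
```

```text
pics
{'time_s': 0.0, 'q': [1.086, 0.592, 0.048, 1.61, -0.033, 0.943, -0.034], 'qd': [0.0, -0.001, -0.0, 0.001, 0.002, -0.002, -0.001], 'joint_efforts': [0.002, -54.87, 1.547, -19.813, 0.009, 0.009, 0.0], 'ee_pos': [0.276, -0.67, 0.255], 'tcp_rot': [[0.925, 0.381, -0.001], [0.381, -0.925, 0.002], [-0.0, -0.002, -1.0]], 'force': [0.052, 0.169, -0.332], 'torque': [-0.028, 0.014, -0.039], 'grip_width': 0.085}
scene {'K': [[410.2113, 0.0, 279.8527], [0.0, 410.2113, 201.0179], [0.0, 0.0, 1.0]], 'world_from_camera': [[0.7381, -0.3655, 0.5671, 1.2894], [0.6747, 0.3898, -0.6268, -0.7203], [0.0081, 0.8452, 0.5343, 0.7501], [0.0, 0.0, 0.0, 1.0]]}
side {'K': [[507.578, 0.0, 281.0991], [0.0, 507.578, 210.5155], [0.0, 0.0, 1.0]], 'world_from_camera': [[-0.9812, 0.1265, -0.1456, 0.4351], [-0.1929, -0.6431, 0.7411, 0.89], [0.0001, 0.7552, 0.6555, 0.912], [0.0, 0.0, 0.0, 1.0]]}
{'K': [[304.967, 0.0, 277.3187], [0.0, 304.967, 211.419], [0.0, 0.0, 1.0]], 'tool_from_camera': [[0.0005, 0.9477, 0.3193, 0.0815], [1.0, -0.0006, 0.0003, 0.0002], [0.0005, 0.3193, -0.9477, -0.1186], [0.0, 0.0, 0.0, 1.0]]}
```

View pics/scene0.png

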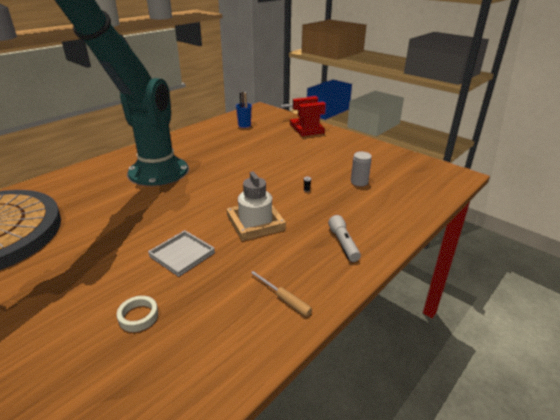

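View pics/side0.png

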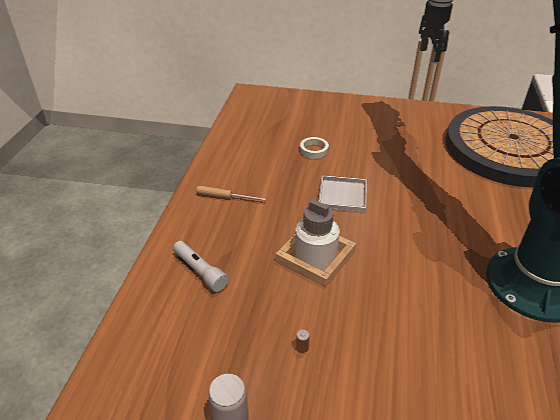

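The scene view shows the jar at about (255,205), tray (182,252) and cell (307,184). In the side view the cap's top is near (319,212), the tray at (343,194) and the cell top at (303,335). Next: rough positions.

```bash
cat > h.py <<'E'
from bench import r
import cv2, numpy as np
def cam(n, s=None):
    c=r.get_calibration(n); K=np.array(c["K"])
    if n!="wrist": T=np.array(c["world_from_camera"])
    else:
        s=s or r.get_state(); W=np.eye(4); W[:3,:3]=s["tcp_rot"]; W[:3,3]=s["ee_pos"]; T=W@np.array(c["tool_from_camera"])
    return K,T,c
def ray(n,uv,s=None):
    K,T,c=cam(n,s); d=c.get("distortion",c.get("dist"))
    p=cv2.undistortPoints(np.array([[uv]],float),K,None if d is None else np.array(d))[0,0]
    v=T[:3,:3]@np.array([p[0],-p[1],-1]); return T[:3,3],v
def onplane(n,uv,z,s=None):
    o,v=ray(n,uv,s); return o+v*(z-o[2])/v[2]
def tri(n1,u1,n2,u2):
    A=np.zeros((3,3));b=np.zeros(3)
    for n,u in((n1,u1),(n2,u2)):
        o,v=ray(n,u); v/=np.linalg.norm(v); P=np.eye(3)-np.outer(v,v); A+=P;b+=P@o
    return np.linalg.solve(A,b)
def snap(n,f):
    s=r.get_state(); im=r.read_camera(n)[:,:,::-1].copy(); cv2.imwrite("pics/"+f,im); return s,im
E
python3 - <<'E'
from h import *
print(r.get_calibration("side").keys())
p=lambda *a:print(np.round(a[1],3),a[0])
p("tray scene",onplane("scene",(182,252),.01));p("tray side",onplane("side",(343,194),.01))
p("cell",onplane("scene",(307,180),.05));p("cell side",onplane("side",(303,335),.05))
p("bar top tri",tri("scene",(255,177),"side",(320,207)))
p("can side",onplane("side",(228,390),.11));p("torch",onplane("scene",(345,238),.024));p("tape",onplane("scene",(138,313),.02));p("driver",onplane("scene",(280,293),.02))
E
```

```text
dict_keys(['K', 'world_from_camera'])
[ 0.484 -0.239  0.01 ] tray scene
[ 0.478 -0.233  0.01 ] tray side
[0.523 0.267 0.05 ] cell
[0.509 0.283 0.05 ] cell side
[0.519 0.017 0.163] bar top tri
[0.612 0.461 0.11 ] can side
[0.792 0.113 0.024] torch
[ 0.602 -0.447  0.02 ] tape
[ 0.8   -0.176  0.02 ] driver
```

>>> play_rows([
  [[29.5, -27, -4], [0, 0, 0]],
  [[29.5, -27, -4], [0, 0, 0]],
  [[29.5, -27, -4], [0, 0, 0]],
  [[29.5, -27, -4], [0, 0, 0]],
  [[29.5, -27, -4], [0, 0, 0]],
  [[29.5, -27, -4], [0, 0, 0]],
  [[29.5, -27, -4], [0, 0, 0]],
  [[29.5, -27, -4], [0, 0, 0]],
  [[29.5, -27, -4], [0, 0, 0]],
  [[29.5, -27, -4], [0, 0, 0]],
  [[29.5, -27, -4], [0, 0, 0]],
  [[29.5, -27, -4], [0, 0, 0]],
])

```text
time_s: 1.6
ee_pos: [0.4802, -0.2346, 0.3041]
tcp_rot: [[0.925, 0.381, -0.001], [0.381, -0.925, 0.0], [-0.001, -0.0, -1.0]]
force: [0.5, -0.5, 0.1]
grip_width: 0.0854
```

```bash
python3 - <<'E'
from h import *
s,im=snap("wrist","tray.png")
E
```

>>> play_rows([
  [[22, -36, -5], [0, 0, 0]],
  [[22, -36, -5], [0, 0, 0]],
  [[22, -36, -5], [0, 0, 0]],
  [[22, -36, -5], [0, 0, 0]],
  [[22, -36, -5], [0, 0, 0]],
  [[22, -36, -5], [0, 0, 0]],
  [[0, 0, 0], [0, 0, 0]],
])

```text
time_s: 2.52
ee_pos: [0.5202, 0.0183, 0.3346]
tcp_rot: [[0.922, 0.388, 0.001], [0.388, -0.922, 0.002], [0.002, -0.001, -1.0]]
force: [0.5, -1.0, 0.2]
grip_width: 0.0853
```

```bash
python3 - <<'E'
from h import *
s,im=snap("wrist","jar.png")
a=cv2.imread("pics/tray.png"); cv2.imwrite("pics/two.png",np.hstack([im,a])[:, :]); 
cv2.imwrite("pics/two.png",cv2.resize(np.vstack([im,a]),(400,600)) )
E
```

```text
(no output)
```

View pics/jar.png

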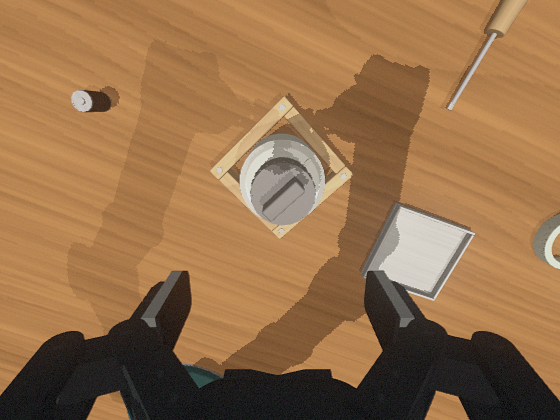

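View pics/tray.png

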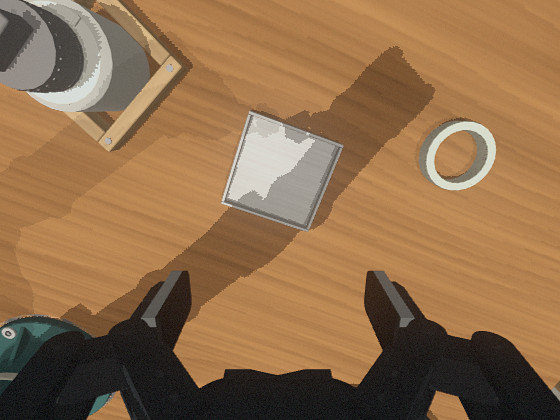

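```bash
python3 - <<'E'
from h import *
im=cv2.imread("pics/jar.png"); cv2.imwrite("pics/crop.png",cv2.resize(im[90:250,200:360],(800*3//4,600),interpolation=cv2.INTER_CUBIC))
p=lambda t,a:print(t,np.round(a,4))
for q in [(283,97),(351,174),(281,238),(212,171)]: p("frame",onplane("wrist",q,.03))
p("cell top",onplane("wrist",(83,101),.05))
s=dict(ee_pos=[.4802,-.2346,.3041],tcp_rot=[[.925,.381,-.001],[.381,-.925,0],[-.001,0,-1]])
for q in [(250,112),(343,146),(309,229),(222,202)]: p("tray",onplane("wrist",q,.018,s))
E
```

```text
frame [0.611  0.0457 0.03  ]
frame [ 0.5545 -0.082   0.03  ]
frame [ 0.4265 -0.0293  0.03  ]
frame [0.4833 0.0995 0.03  ]
cell top [0.5103 0.2733 0.05  ]
tray [ 0.5385 -0.1732  0.018 ]
tray [ 0.5453 -0.3005  0.018 ]
tray [ 0.422  -0.3075  0.018 ]
tray [ 0.4127 -0.1794  0.018 ]
```

View pics/crop.png

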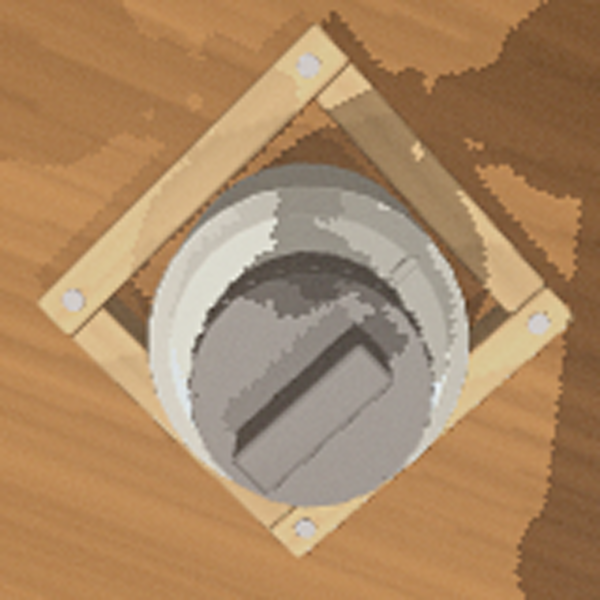

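```bash
python3 - <<'E'
from h import *
p=lambda t,a:print(t,np.round(a,4))
P=[onplane("wrist",(200+x/3.75,90+y/3.75),.172) for x,y in [(363,347),(392,378),(270,492),(237,458)]]
for a in P:p("bar",a)
P=np.array(P);p("c",P.mean(0)); d=P[0]+P[1]-P[2]-P[3]; print(np.linalg.norm(d)/2, np.arctan2(d[1],d[0]))
p("disc",onplane("wrist",(283.2,192.7),.146)); p("rib",onplane("wrist",(200+405/3.75,90+268/3.75),.1))
s=r.get_state();print(np.round(s["q"],3))
F=np.array([[.611,.0457],[.5545,-.082],[.4265,-.0293],[.4833,.0995]])
for i,j in((0,1),(3,2),(0,3),(1,2)): e=F[i]-F[j];print(np.arctan2(e[1],e[0]))
E
```

```text
bar [0.5412 0.0046 0.172 ]
bar [ 0.5367 -0.0054  0.172 ]
bar [0.4963 0.0114 0.172 ]
bar [0.5017 0.0228 0.172 ]
c [0.519  0.0083 0.172 ]
0.04363371511764934 -0.41367262297857355
disc [0.5209 0.0094 0.146 ]
rib [ 0.5552 -0.0081  0.1   ]
[ 0.013  0.246 -0.158  1.977  0.048  0.922 -1.346]
1.1542443580502444
1.1554571594351657
-0.39873247821837793
-0.39056774942288286
```

The wrist view shows the jar in its frame with the bar running from the lower left to the upper right of the crop. It gives bar centre (0.519, 0.008) and angle −0.41 rad, which agrees with the frame (centre 0.519, 0.0085) and with the rib. The tray is at (0.480, −0.240) and the cell at (0.510, 0.273). Now aligning over the bar.

>>> play_rows([
  [[-5, 9, 10], [0, 0, 0]],
  [[0, 0, 22], [0, 0, 9.2]],
  [[0, 0, 22], [0, 0, 9.2]],
  [[0, 0, 22], [0, 0, 9.2]],
  [[0, 0, 22], [0, 0, 9.2]],
  [[0, 0, 22], [0, 0, 9.2]],
  [[0, 0, 15], [0, 0, 0]],
  [[0, 0, 0], [0, 0, 0]],
])

```text
time_s: 3.58
ee_pos: [0.5175, 0.0024, 0.198]
tcp_rot: [[0.916, -0.4, -0.003], [-0.4, -0.916, -0.001], [-0.003, 0.002, -1.0]]
force: [0.5, -0.7, 0.2]
grip_width: 0.0856
```

```bash
python3 - <<'E'
from h import *
s,im=snap("wrist","al.png"); print(np.round(s["q"],3))
R=s["tcp_rot"]; e=np.array([.519,.0085,.175])-s["ee_pos"]; print(s["ee_pos"],np.arctan2(R[1][0],R[0][0]), "tool delta mm",np.round(np.array(R).T@e*1000,1))
E
```

```text
[-0.111  0.418  0.024  2.122 -0.016  0.605 -2.058]
[0.51745484 0.00242944 0.19798114] -0.4116524708426445 tool delta mm [-1.  -6.2 23. ]
```

View pics/al.png

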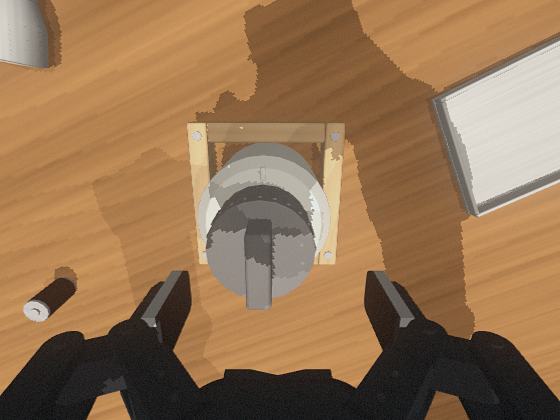

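The bar's axis runs straight up the image at column ~259, against the tool's axis at 277. That is about 9 mm towards −y, where the earlier estimate gave 6, so I'll take 8.5 and let the force reading tell.

>>> play_rows([
  [[-1, -8.5, 8], [0, 0, 0]],
  [[0, 0, 14], [0, 0, 0]],
  [[0, 0, 0], [0, 0, 0]],
])

```text
time_s: 4.0
ee_pos: [0.5202, 0.0123, 0.1762]
tcp_rot: [[0.917, -0.4, -0.002], [-0.4, -0.917, -0.0], [-0.002, 0.001, -1.0]]
force: [-0.4, 0.4, -0.2]
grip_width: 0.0854
```

>>> play_rows([
  [[0, 0, 0], [0, 0, 0]],
  [[0, 0, 0], [0, 0, 0]],
  [[0, 0, 0], [0, 0, 0]],
  [[0, 0, 0], [0, 0, 0]],
  [[0, 0, 0], [0, 0, 0]],
], claw=30)

```text
time_s: 4.62
ee_pos: [0.5212, 0.012, 0.1774]
tcp_rot: [[0.916, -0.4, 0.0], [-0.4, -0.916, -0.0], [0.0, -0.0, -1.0]]
force: [0.8, 0.3, 0.3]
grip_width: 0.03
```

```bash
python3 - <<'E'
from h import *
s,im=snap("wrist","al2.png"); print(s["ee_pos"],s["grip_width"],s["force"])
cv2.imwrite("pics/al2c.png",cv2.resize(im[200:400,160:400],(720,600)))
E
```

```text
[0.52115669 0.01203034 0.17740379] 0.029983871853200495 [0.75247652 0.34019271 0.2876224 ]
```

View pics/al2c.png

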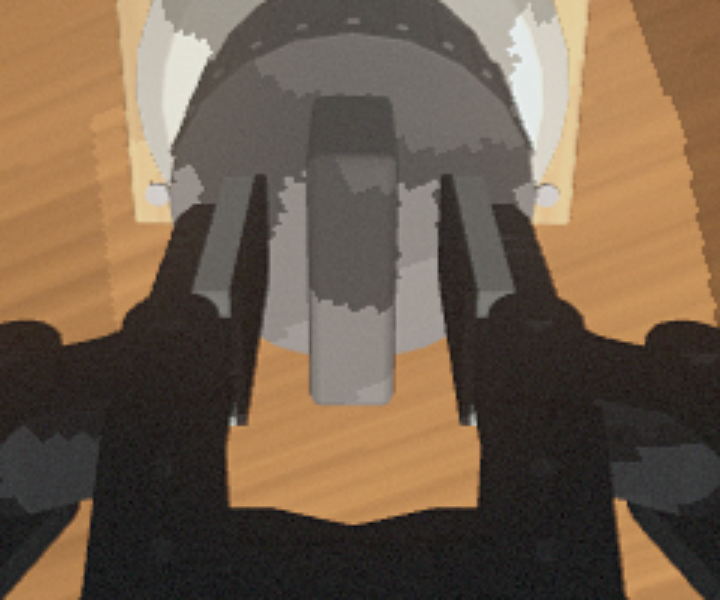

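The bar is centred between the pads (column 352 against a pad midpoint of 352). Closing on it.

>>> play_rows([
  [[0, 0, 0], [0, 0, 0]],
  [[0, 0, 0], [0, 0, 0]],
  [[0, 0, 0], [0, 0, 0]],
  [[0, 0, 0], [0, 0, 0]],
], claw=5)

```text
time_s: 5.18
ee_pos: [0.5212, 0.0122, 0.1775]
tcp_rot: [[0.916, -0.4, 0.0], [-0.4, -0.916, 0.0], [0.0, -0.0, -1.0]]
force: [0.1, 0.5, 4.2]
grip_width: 0.0127
```

>>> play_rows([
  [[0, 0, 3], [0, 0, 0]],
  [[0, 0, 3], [0, 0, 0]],
  [[0, 0, 0], [0, 0, 0]],
])

```text
time_s: 5.55
ee_pos: [0.5213, 0.0122, 0.1723]
tcp_rot: [[0.916, -0.4, 0.0], [-0.4, -0.916, 0.0], [0.0, -0.0, -1.0]]
force: [-1.8, 1.5, 12.5]
grip_width: 0.0126
```

>>> play_rows([
  [[0, 0, 2.2], [0, 0, 0]],
  [[0, 0, 0], [0, 0, 0]],
  [[0, 0, 0], [0, 0, 0]],
])

```text
time_s: 5.92
ee_pos: [0.5213, 0.0122, 0.1705]
tcp_rot: [[0.916, -0.4, 0.0], [-0.4, -0.916, 0.0], [0.0, -0.0, -1.0]]
force: [-3.7, 0.3, 14.5]
grip_width: 0.0127
```

>>> play_rows([
  [[0, 0, 0], [0, 0, -6]],
  [[0, 0, 0], [0, 0, -8]],
  [[0, 0, 0], [0, 0, -8]],
  [[0, 0, 0], [0, 0, 0]],
])

```text
time_s: 6.42
ee_pos: [0.5214, 0.0126, 0.1706]
tcp_rot: [[1.0, -0.027, 0.001], [-0.027, -1.0, 0.001], [0.001, -0.001, -1.0]]
force: [-3.9, 2.1, 14.2]
grip_width: 0.0128
```

>>> play_rows([
  [[0, 0, 0], [0, 0, -9]],
  [[0, 0, 0], [0, 0, -9]],
  [[0, 0, 0], [0, 0, -9]],
  [[0, 0, 0], [0, 0, -10]],
  [[0, 0, 0], [0, 0, -10]],
  [[0, 0, 0], [0, 0, 0]],
])

```text
time_s: 7.18
ee_pos: [0.5211, 0.0134, 0.1705]
tcp_rot: [[0.701, 0.713, 0.0], [0.713, -0.701, 0.001], [0.001, -0.001, -1.0]]
force: [-4.0, 3.5, 14.7]
grip_width: 0.0127
```

>>> play_rows([
  [[0, 0, -4], [0, 0, 0]],
  [[0, 0, -6], [0, 0, 0]],
  [[0, 0, -6], [0, 0, 0]],
  [[0, 0, -8], [0, 0, 0]],
  [[0, 0, 0], [0, 0, 0]],
])

```text
time_s: 7.8
ee_pos: [0.5214, 0.0116, 0.1934]
tcp_rot: [[0.703, 0.712, 0.001], [0.712, -0.703, -0.0], [0.0, 0.001, -1.0]]
force: [0.0, 0.0, -0.2]
grip_width: 0.0125
```

The cap came free. Carrying it to the tray.

>>> play_rows([
  [[0, 0, -30], [0, 0, 0]],
  [[0, 0, -30], [0, 0, 0]],
  [[-34.2, 24.4, 0], [0, 0, 0]],
  [[-34.2, 24.4, 0], [0, 0, 0]],
  [[-34.2, 24.4, 0], [0, 0, 0]],
  [[-34.2, 24.4, 0], [0, 0, 0]],
  [[-34.2, 24.4, 0], [0, 0, 0]],
  [[-34.2, 24.4, 0], [0, 0, 0]],
  [[0, 0, 40], [0, 0, 0]],
  [[0, 0, 40], [0, 0, 0]],
  [[0, 0, 30], [0, 0, 0]],
  [[0, 0, 0], [0, 0, 0]],
])

```text
time_s: 9.3
ee_pos: [0.4792, -0.2363, 0.1408]
tcp_rot: [[0.702, 0.712, -0.006], [0.712, -0.702, 0.002], [-0.002, -0.006, -1.0]]
force: [-0.1, 0.0, 0.2]
grip_width: 0.0126
```

```bash
python3 - <<'E'
from h import *
s,im=snap("wrist","t2.png"); print(s["ee_pos"],np.round(s["q"],2))
E
```

```text
[ 0.47921181 -0.23634673  0.14079046] [ 0.56  0.54 -0.26  2.11  0.26  0.53 -0.66]
```

View pics/t2.png

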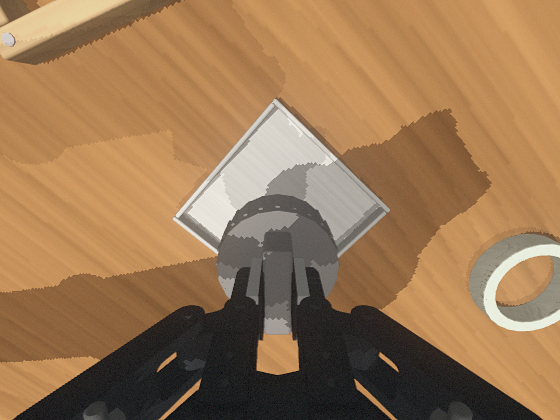

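The tray's left and right corners, (174,219) and (388,209), put its centre on the tool axis within 2 mm. Lowering.

>>> play_rows([
  [[0, 0, 25], [0, 0, 0]],
  [[0, 0, 25], [0, 0, 0]],
  [[0, 0, 12], [0, 0, 0]],
  [[0, 0, 4], [0, 0, 0]],
  [[0, 0, 3], [0, 0, 0]],
  [[0, 0, 2], [0, 0, 0]],
  [[0, 0, 0], [0, 0, 0]],
])

```text
time_s: 10.22
ee_pos: [0.4814, -0.237, 0.0724]
tcp_rot: [[0.702, 0.712, 0.0], [0.712, -0.702, -0.0], [0.0, 0.001, -1.0]]
force: [-0.3, -0.8, 0.0]
grip_width: 0.0123
```

>>> play_rows([
  [[0, 0, 2], [0, 0, 0]],
  [[0, 0, 1], [0, 0, 0]],
  [[0, 0, 0.5], [0, 0, 0]],
  [[0, 0, 0], [0, 0, 0]],
])

```text
time_s: 10.72
ee_pos: [0.4812, -0.2368, 0.0686]
tcp_rot: [[0.702, 0.712, -0.0], [0.712, -0.702, 0.0], [-0.0, -0.0, -1.0]]
force: [0.1, -0.2, -0.7]
grip_width: 0.0126
```

>>> play_rows([
  [[0, 0, 0.7], [0, 0, 0]],
  [[0, 0, 0.5], [0, 0, 0]],
  [[0, 0, 0], [0, 0, 0]],
])

```text
time_s: 11.1
ee_pos: [0.4812, -0.2368, 0.0684]
tcp_rot: [[0.702, 0.712, -0.0], [0.712, -0.702, -0.001], [-0.0, 0.0, -1.0]]
force: [-2.3, 1.1, 9.1]
grip_width: 0.0128
```

Contact (9 N). Letting go, then rising.

>>> play_rows([
  [[0, 0, -0.5], [0, 0, 0]],
  [[0, 0, 0], [0, 0, 0]],
  [[0, 0, 0], [0, 0, 0]],
  [[0, 0, -20], [0, 0, 0]],
  [[0, 0, -40], [0, 0, 0]],
  [[0, 0, -50], [0, 0, 0]],
  [[0, 0, -50], [0, 0, 0]],
  [[0, 0, 0], [0, 0, 0]],
], claw=50)

```text
time_s: 12.1
ee_pos: [0.4838, -0.2378, 0.2317]
tcp_rot: [[0.702, 0.712, 0.008], [0.712, -0.702, -0.004], [0.003, 0.008, -1.0]]
force: [0.7, 0.1, -0.2]
grip_width: 0.0503
```

```bash
python3 - <<'E'
from h import *
s,im=snap("wrist","t3.png"); print(s["ee_pos"],np.round(s["q"],2))
s,im=snap("scene","sc3.png")
R=np.array(s["tcp_rot"]); print(R.T@(np.array([.512,.277,.25])-s["ee_pos"])*1000)
E
```

```text
[ 0.48380282 -0.23775197  0.23167869] [ 0.62  0.41 -0.32  2.04  0.2   0.71 -0.61]
[ 387.05892396 -339.95794102  -21.33001023]
```

View pics/t3.png

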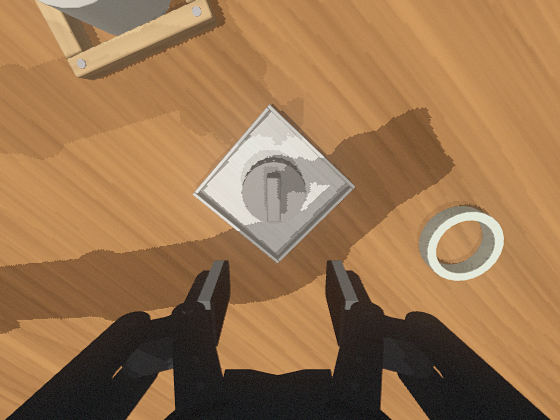

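The cap stands in the middle of the tray with the bar upright, at (273,190). Off to the cell.

>>> play_rows([
  [[38.7, -34, -2], [0, 0, 0]],
  [[38.7, -34, -2], [0, 0, 0]],
  [[38.7, -34, -2], [0, 0, 0]],
  [[38.7, -34, -2], [0, 0, 0]],
  [[38.7, -34, -2], [0, 0, 0]],
  [[38.7, -34, -2], [0, 0, 0]],
  [[38.7, -34, -2], [0, 0, 0]],
  [[38.7, -34, -2], [0, 0, 0]],
  [[38.7, -34, -2], [0, 0, 0]],
  [[38.7, -34, -2], [0, 0, 0]],
  [[0, 0, 50], [0, 0, 0]],
  [[0, 0, 0], [0, 0, 0]],
], claw=60)

```text
time_s: 13.7
ee_pos: [0.5072, 0.2754, 0.1929]
tcp_rot: [[0.701, 0.713, -0.011], [0.713, -0.701, -0.007], [-0.012, -0.003, -1.0]]
force: [-1.2, 0.7, -0.2]
grip_width: 0.0599
```

```bash
python3 - <<'E'
from h import *
s,im=snap("wrist","c1.png"); print(s["ee_pos"],np.round(s["q"],2))
E
```

```text
[0.50723095 0.27537313 0.19286539] [-0.3   0.52 -0.37  1.98  0.28  0.71 -1.63]
```

View pics/c1.png

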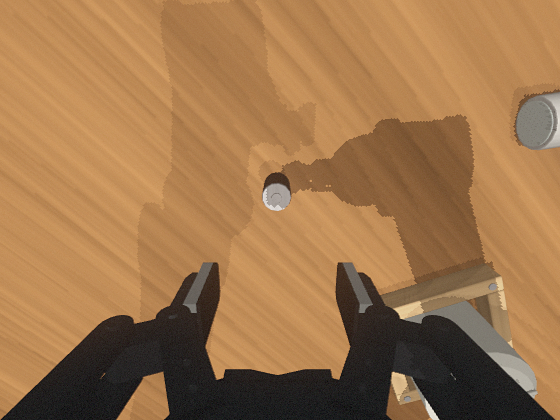

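The cell's top is at (277,196): laterally centred, about 8 mm further along tool x, giving world (0.511, 0.280).

>>> play_rows([
  [[0, 0, 30], [0, 0, 0]],
  [[0, 0, 0], [0, 0, 0]],
  [[0, 0, 0], [0, 0, 0]],
])

```text
time_s: 14.12
ee_pos: [0.5117, 0.2771, 0.1692]
tcp_rot: [[0.703, 0.711, 0.001], [0.711, -0.703, 0.0], [0.001, 0.001, -1.0]]
force: [1.4, 0.2, 0.3]
grip_width: 0.0598
```

```bash
python3 - <<'E'
from h import *
s,im=snap("wrist","c2.png"); R=np.array(s["tcp_rot"])
g=cv2.cvtColor(im,cv2.COLOR_BGR2HSV); m=((g[...,1]<60)&(g[...,2]>90)).astype(np.uint8); m[255:]=0
n,l,st,c=cv2.connectedComponentsWithStats(m)
for i in range(1,n):
    if st[i,4]>150:
        p=onplane("wrist",c[i],.05,s); print(st[i],c[i],np.round(p,4),np.round(R.T@(p-s["ee_pos"])*1000,1))
print(s["ee_pos"],R[:,2])
E
```

```text
[ 529  102   31   58 1448] [546.27348066 131.63121547] [0.7022 0.1806 0.05  ] [ 65.2 203.3 119.4]
[258 197  31  30 719] [273.03477051 211.47705146] [0.5102 0.2807 0.05  ] [  1.4  -3.6 119.2]
[0.51165445 0.2771236  0.169151  ] [ 1.33781911e-03  4.91099042e-04 -9.99998985e-01]
```

>>> play_rows([
  [[1.5, -3.5, 20], [0, 0, 0]],
  [[0, 0, 35], [0, 0, 0]],
  [[0, 0, 30], [0, 0, 0]],
  [[0, 0, 16], [0, 0, 0]],
  [[0, 0, 8], [0, 0, 0]],
  [[0, 0, 0], [0, 0, 0]],
  [[0, 0, 0], [0, 0, 0]],
])

```text
time_s: 15.05
ee_pos: [0.5101, 0.2814, 0.0598]
tcp_rot: [[0.702, 0.712, 0.001], [0.712, -0.702, 0.001], [0.002, 0.0, -1.0]]
force: [0.6, -0.5, 0.2]
grip_width: 0.0601
```

>>> play_rows([
  [[0, 0, 0], [0, 0, 0]],
  [[0, 0, 0], [0, 0, 0]],
  [[0, 0, 0], [0, 0, 0]],
  [[0, 0, 0], [0, 0, 0]],
  [[0, 0, 0], [0, 0, 0]],
], claw=15)

```text
time_s: 15.68
ee_pos: [0.5099, 0.2811, 0.0596]
tcp_rot: [[0.702, 0.712, 0.001], [0.712, -0.702, 0.0], [0.001, 0.0, -1.0]]
force: [-0.4, -0.1, 5.7]
grip_width: 0.023
```

>>> play_rows([
  [[0, 0, -30], [0, 0, 0]],
  [[0, 0, -55], [0, 0, 0]],
  [[0, 0, -55], [0, 0, 0]],
  [[0, 0, -50], [0, 0, 0]],
  [[-30.6, 32.8, 0], [0, 0, 0]],
  [[-30.6, 32.8, 0], [0, 0, 0]],
  [[-30.6, 32.8, 0], [0, 0, 0]],
  [[-30.6, 32.8, 0], [0, 0, 0]],
  [[-30.6, 32.8, 0], [0, 0, 0]],
  [[-30.6, 32.8, 0], [0, 0, 0]],
  [[0, 0, 0], [0, 0, 0]],
  [[0, 0, 0], [0, 0, 0]],
])

```text
time_s: 17.18
ee_pos: [0.5204, 0.0124, 0.2487]
tcp_rot: [[0.702, 0.712, -0.0], [0.712, -0.702, 0.001], [0.0, -0.001, -1.0]]
force: [0.4, -0.1, -0.8]
grip_width: 0.0232
```

```bash
python3 - <<'E'
from h import *
s,im=snap("wrist","j2.png"); R=np.array(s["tcp_rot"]); print(s["ee_pos"],s["grip_width"],R.T@(np.array([.5213,.0122,.21])-s["ee_pos"])*1000)
E
```

```text
[0.52038251 0.01241567 0.24871948] 0.023174879195501596 [ 0.48551121  0.83100937 38.71898423]
```

View pics/j2.png

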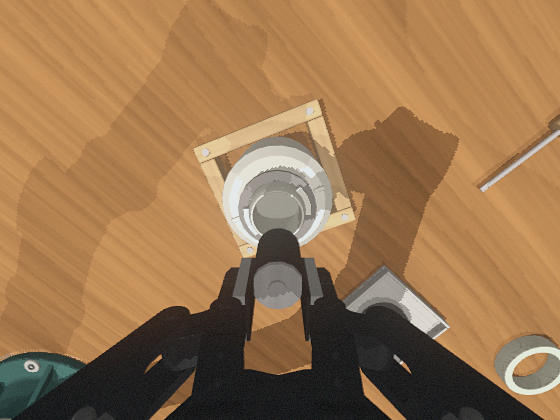

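The cell is held upright and the open mouth (278,212) lies under the tool axis within about 2 mm. Lowering into the mouth.

>>> play_rows([
  [[1, 0.5, 20], [0, 0, 0]],
  [[0, 0, 30], [0, 0, 0]],
  [[0, 0, 20], [0, 0, 0]],
  [[0, 0, 8], [0, 0, 0]],
  [[0, 0, 0], [0, 0, 0]],
  [[0, 0, 0], [0, 0, 0]],
])

```text
time_s: 17.98
ee_pos: [0.5224, 0.013, 0.1717]
tcp_rot: [[0.702, 0.712, 0.002], [0.712, -0.702, 0.0], [0.001, 0.001, -1.0]]
force: [-0.5, 0.2, -0.0]
grip_width: 0.0235
```

>>> play_rows([
  [[0, 0, 0], [0, 0, 0]],
  [[0, 0, 0], [0, 0, 0]],
  [[0, 0, 0], [0, 0, 0]],
  [[0, 0, 0], [0, 0, 0]],
  [[0, 0, -40], [0, 0, 0]],
  [[0, 0, -40], [0, 0, 0]],
  [[0, 0, 0], [0, 0, 0]],
], claw=60)

```text
time_s: 18.85
ee_pos: [0.5239, 0.0128, 0.2539]
tcp_rot: [[0.702, 0.712, 0.007], [0.712, -0.702, 0.0], [0.005, 0.005, -1.0]]
force: [-0.1, -0.4, -0.4]
grip_width: 0.0598
```

```bash
python3 - <<'E'
from h import *
s,im=snap("wrist","j3.png"); R=np.array(s["tcp_rot"]); print(s["ee_pos"],s["grip_width"],R.T@(np.array([.4812,-.2368,.16])-s["ee_pos"])*1000)
cv2.imwrite("pics/j3c.png",cv2.resize(im[120:280,180:380],(750,600)))
E
```

```text
[0.52390656 0.01278568 0.25385564] 0.05978473624486197 [-208.12070453  144.47794845   93.47532403]
```

View pics/j3c.png

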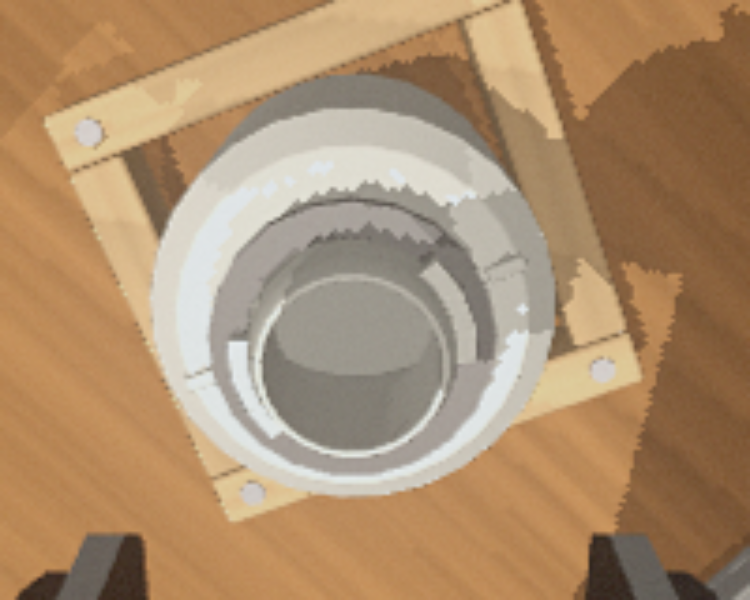

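The mouth is open and empty of the fingers, but from this slant the cell isn't visible. That was the last picture allowed, so I'll check numerically with the camera straight above the mouth, on the way to the tray.

>>> play_rows([
  [[-41, 0, 0], [0, 0, 0]],
  [[-41, 0, 0], [0, 0, 0]],
  [[0, 0, 0], [0, 0, 0]],
  [[0, 0, 0], [0, 0, 0]],
])

```text
time_s: 19.4
ee_pos: [0.4641, -0.0458, 0.2502]
tcp_rot: [[0.702, 0.712, -0.001], [0.712, -0.702, 0.001], [-0.0, -0.001, -1.0]]
force: [-0.0, 0.1, 0.2]
grip_width: 0.0602
```

```bash
python3 - <<'E'
from h import *
s,im=snap("wrist","j4.png"); R=np.array(s["tcp_rot"]); print(s["ee_pos"],R.T@(np.array([.4812,-.2368,.16])-s["ee_pos"])*1000)
K,T,c=cam("wrist",s); q=np.linalg.inv(T)@np.array([.5213,.0122,.134,1]); u=K[0,2]+K[0,0]*q[0]/-q[2]; v=K[1,2]+K[0,0]*q[1]/q[2]
print(u,v)
g=im.max(2); u,v=int(u),int(v)
for y in range(v-36,v+37,4): print(*["%3d"%g[y,x] for x in range(u-40,u+41,4)])
print([im[v+dy,u+dx].tolist() for dx,dy in((0,0),(-10,0),(10,0),(0,10),(0,-10))])
E
```

```text
[ 0.46410207 -0.04576581  0.25024907] [-123.9732634   146.41492363   90.13652999]
277.68072685071246 108.78786097942238
226 224 224 200 157 155 152 155 153 154 152 156 168 169 168 169 166 187 230 230 214
226 224 219 154 159 153 156 152 118 119 148 102 152 167 170 170 169 167 185 229 229
225 224 152 153 153 153 123 175 226 221 221 226 185 144 139 167 171 169 168 189 230
224 154 153 152 147 162 222 118 118 125 135 135 136 225 154 189 230 139 169 192 231
222 155 154 150 170 193 120 149 162 188 158 160 162 139 144 212 197 230 119 165 186
151 155 154 145 216 119 160 163 160 188 160 160 162 160 152 154 142 234 226 167 191
155 155 152 167 120 164 159 161 162 158 160 100  70  76  79 144 234 195 231 168 168
154 156 129 215 124 161 160 160 160 161 120  76  74  76  76  88 157 132 230 112 169
157 151 146 141 135 158 161 159 161 163  73  77  79  79  77  76 142 149 234 191 168
147 227 155 118 162 160 158 161 158 162  71  73  75  81  77  76 146 168 234 227 167
154 226 153 115 155 159 160 161 161 159  88  73  79  72  78  79 145 220 233 230 169
153 225 189 167 129 161 162 159 160 160 157  76  72  75  78  76 142 133 138 168 169
156 228 222 223 123 164 158 161 158 161 161 163  92  99  91 107 161 136 168 168 166
152 171 225 168 122 148 159 159 158 159 158 160 160 161 160 142 228 138 169 167 159
181 151 225 222 225 128 161 157 160 162 157 160 155 160 141 193 136 173 169 170 156
225 152 159 225 169 224 131 139 159 162 160 160 158 139 174 138 174 168 167 152 225
224 225 154 193 226 122 219 158 133 131 135 130 135 226 126 157 167 165 163 227 223
225 225 191 153 153 154 136 145 154 219 220 198 136 104 150 151 149 151 225 223 225
220 224 225 191 155 155 154 154 154 154 154 156 153 148 151 152 147 225 225 225 183
[[59, 68, 71], [144, 154, 158], [66, 72, 76], [147, 157, 162], [146, 155, 159]]
```

A dark disc of about 24 px (24 mm at the cell's top height) lies inside the mouth, so the cell stands in the jar. Back to the cap.

>>> play_rows([
  [[-31, 36.6, 0], [0, 0, 0]],
  [[-31, 36.6, 0], [0, 0, 0]],
  [[-31, 36.6, 0], [0, 0, 0]],
  [[-31, 36.6, 0], [0, 0, 0]],
  [[0, 0, 30], [0, 0, 0]],
  [[0, 0, 30], [0, 0, 0]],
  [[0, 0, 30], [0, 0, 0]],
  [[0, 0, 0], [0, 0, 0]],
  [[0, 0, 0], [0, 0, 0]],
], claw=50)

```text
time_s: 20.58
ee_pos: [0.4826, -0.2367, 0.1614]
tcp_rot: [[0.701, 0.713, 0.001], [0.713, -0.701, -0.0], [0.001, 0.001, -1.0]]
force: [-0.3, -0.1, 1.7]
grip_width: 0.05
```

```bash
python3 - <<'E'
from h import *
s=r.get_state(); R=np.array(s["tcp_rot"]); print(s["ee_pos"],np.arctan2(R[1,0],R[0,0]),R.T@(np.array([.4812,-.2368,.0685])-s["ee_pos"])*1000)
E
```

```text
[ 0.48257786 -0.23665697  0.16143612] 0.7934376932007768 [-1.1491922  -0.96786855 92.93429463]
```

>>> play_rows([
  [[-1.1, -1, 25], [0, 0, 0]],
  [[0, 0, 30], [0, 0, 0]],
  [[0, 0, 25], [0, 0, 0]],
  [[0, 0, 11], [0, 0, 0]],
  [[0, 0, 0], [0, 0, 0]],
  [[0, 0, 0], [0, 0, 0]],
])

```text
time_s: 21.32
ee_pos: [0.4807, -0.2374, 0.071]
tcp_rot: [[0.702, 0.712, 0.002], [0.712, -0.702, -0.001], [0.001, 0.002, -1.0]]
force: [0.0, 0.8, -0.3]
grip_width: 0.0498
```

>>> play_rows([
  [[0, 0, 0], [0, 0, 0]],
  [[0, 0, 0], [0, 0, 0]],
  [[0, 0, 0], [0, 0, 0]],
  [[0, 0, 0], [0, 0, 0]],
  [[0, 0, 0], [0, 0, 0]],
  [[0, 0, 0], [0, 0, 0]],
], claw=5)

```text
time_s: 22.08
ee_pos: [0.4803, -0.2374, 0.0705]
tcp_rot: [[0.702, 0.712, 0.001], [0.712, -0.702, -0.001], [0.0, 0.001, -1.0]]
force: [-0.8, -0.4, 5.6]
grip_width: 0.0127
```

>>> play_rows([
  [[0, 0, -20], [0, 0, 0]],
  [[0, 0, -50], [0, 0, 0]],
  [[0, 0, -60], [0, 0, 0]],
  [[0, 0, -60], [0, 0, 0]],
  [[34.2, -24.4, 0], [0, 0, 0]],
  [[34.2, -24.4, 0], [0, 0, 0]],
  [[34.2, -24.4, 0], [0, 0, 0]],
  [[34.2, -24.4, 0], [0, 0, 0]],
  [[34.2, -24.4, 0], [0, 0, 0]],
  [[34.2, -24.4, 0], [0, 0, 0]],
  [[0, 0, 0], [0, 0, 0]],
  [[0, 0, 0], [0, 0, 0]],
])

```text
time_s: 23.58
ee_pos: [0.5191, 0.0111, 0.2595]
tcp_rot: [[0.702, 0.712, -0.001], [0.712, -0.702, -0.001], [-0.002, -0.0, -1.0]]
force: [-0.4, -0.0, -0.7]
grip_width: 0.0122
```

```bash
python3 - <<'E'
from h import *
s=r.get_state(); R=np.array(s["tcp_rot"]); print(s["ee_pos"],s["grip_width"],np.arctan2(R[1,0],R[0,0]),R.T@(np.array([.5205,.0115,.204])-s["ee_pos"])*1000)
E
```

```text
[0.51907219 0.01110082 0.25946149] 0.012249765950233726 0.7922437004159428 [ 1.37596494  0.7590038  55.45904382]
```

>>> play_rows([
  [[1.2, 0.6, 20], [0, 0, 0]],
  [[0, 0, 25], [0, 0, 0]],
  [[0, 0, 10], [0, 0, 0]],
  [[0, 0, 6], [0, 0, 0]],
  [[0, 0, 6], [0, 0, 0]],
  [[0, 0, 4], [0, 0, 0]],
  [[0, 0, 0], [0, 0, 0]],
  [[0, 0, 0], [0, 0, 0]],
])

```text
time_s: 24.58
ee_pos: [0.5212, 0.0123, 0.1892]
tcp_rot: [[0.702, 0.712, 0.001], [0.712, -0.702, 0.0], [0.0, 0.0, -1.0]]
force: [0.1, 0.5, -0.5]
grip_width: 0.0126
```

>>> play_rows([
  [[-1, 0, 4], [0, 0, 0]],
  [[0, 0, 4], [0, 0, 0]],
  [[0, 0, 3], [0, 0, 0]],
  [[0, 0, 2.5], [0, 0, 0]],
  [[0, 0, 0], [0, 0, 0]],
  [[0, 0, 0], [0, 0, 0]],
])

```text
time_s: 25.32
ee_pos: [0.5205, 0.0114, 0.1765]
tcp_rot: [[0.702, 0.712, 0.0], [0.712, -0.702, -0.001], [-0.0, 0.001, -1.0]]
force: [-1.9, -0.5, 11.6]
grip_width: 0.0129
```

>>> play_rows([
  [[0, 0, 3.6], [0, 0, 0]],
  [[0, 0, 0], [0, 0, 0]],
  [[0, 0, 0], [0, 0, 0]],
])

```text
time_s: 25.7
ee_pos: [0.5205, 0.0114, 0.1732]
tcp_rot: [[0.702, 0.712, 0.001], [0.712, -0.702, -0.001], [-0.0, 0.001, -1.0]]
force: [-3.2, -0.4, 14.0]
grip_width: 0.0124
```

>>> play_rows([
  [[0, 0, 0.4], [0, 0, 6]],
  [[0, 0, 0], [0, 0, 9]],
  [[0, 0, 0], [0, 0, 9]],
  [[0, 0, 0], [0, 0, 9]],
  [[0, 0, 0], [0, 0, 0]],
])

```text
time_s: 26.32
ee_pos: [0.5198, 0.0115, 0.1728]
tcp_rot: [[0.977, 0.214, -0.001], [0.214, -0.977, -0.001], [-0.001, 0.001, -1.0]]
force: [-2.8, -0.3, 14.6]
grip_width: 0.0125
```

>>> play_rows([
  [[0, 0, 0], [0, 0, 9]],
  [[0, 0, 0], [0, 0, 9]],
  [[0, 0, 0], [0, 0, 9]],
  [[0, 0, 0], [0, 0, 7]],
  [[0, 0, 0], [0, 0, 2]],
  [[0, 0, 0], [0, 0, 0]],
  [[0, 0, 0], [0, 0, 0]],
])

```text
time_s: 27.2
ee_pos: [0.5192, 0.0119, 0.1726]
tcp_rot: [[0.916, -0.4, -0.002], [-0.4, -0.916, 0.0], [-0.002, 0.001, -1.0]]
force: [-4.9, 0.7, 14.2]
grip_width: 0.0121
```

```bash
python3 - <<'E'
from h import *
s=r.get_state(); R=np.array(s["tcp_rot"]); print(s["ee_pos"],np.arctan2(R[1,0],R[0,0]),s["force"],s["torque"])
E
```

```text
[0.51917991 0.01193338 0.17260995] -0.41163766326562884 [-4.90001386  0.6823491  14.21639388] [0.2123911  1.12138688 0.01240943]
```

Yaw is back at −0.4116, the value at the first grip, with no twist torque. Letting it rise into the catches.

>>> play_rows([
  [[0, 0, -2], [0, 0, 0]],
  [[0, 0, -2], [0, 0, 0]],
  [[0, 0, -2], [0, 0, 0]],
  [[0, 0, -1], [0, 0, 0]],
  [[0, 0, 0], [0, 0, 0]],
  [[0, 0, 0], [0, 0, 0]],
])

```text
time_s: 27.95
ee_pos: [0.5191, 0.0119, 0.179]
tcp_rot: [[0.916, -0.4, -0.002], [-0.4, -0.916, 0.0], [-0.002, 0.001, -1.0]]
force: [-3.4, 0.3, 8.5]
grip_width: 0.0126
```

>>> play_rows([
  [[0, 0, -1], [0, 0, 0]],
  [[0, 0, -0.5], [0, 0, 0]],
  [[0, 0, 0], [0, 0, 0]],
  [[0, 0, 0], [0, 0, 0]],
])

```text
time_s: 28.45
ee_pos: [0.5191, 0.0119, 0.1796]
tcp_rot: [[0.916, -0.4, -0.003], [-0.4, -0.916, 0.0], [-0.002, 0.001, -1.0]]
force: [-4.2, 2.3, 4.0]
grip_width: 0.0127
```

>>> play_rows([
  [[0, 0, -1.5], [0, 0, 0]],
  [[0, 0, -1], [0, 0, 0]],
  [[0, 0, 0], [0, 0, 0]],
])

```text
time_s: 28.82
ee_pos: [0.519, 0.0118, 0.18]
tcp_rot: [[0.916, -0.4, -0.003], [-0.4, -0.916, 0.0], [-0.003, 0.001, -1.0]]
force: [1.7, 3.4, -25.3]
grip_width: 0.0123
```

A 25 N pull moves the cap only 0.4 mm, so it is locked. Relaxing the pull, letting go and backing away.

>>> play_rows([
  [[0, 0, 1.8], [0, 0, 0]],
  [[0, 0, 0], [0, 0, 0]],
  [[0, 0, 0], [0, 0, 0]],
])

```text
time_s: 29.2
ee_pos: [0.5191, 0.0118, 0.1799]
tcp_rot: [[0.916, -0.4, -0.002], [-0.4, -0.916, 0.0], [-0.002, 0.001, -1.0]]
force: [-2.5, 4.9, -19.1]
grip_width: 0.0123
```

>>> play_rows([
  [[0, 0, 0], [0, 0, 0]],
  [[0, 0, 0], [0, 0, 0]],
  [[0, 0, 0], [0, 0, 0]],
  [[0, 0, 0], [0, 0, 0]],
  [[0, 0, -25], [0, 0, 0]],
  [[0, 0, -40], [0, 0, 0]],
  [[0, 0, -50], [0, 0, 0]],
  [[0, 0, -41], [0, 0, 0]],
  [[0, 0, 0], [0, 0, 0]],
  [[0, 0, 0], [0, 0, 0]],
], claw=50)

```text
time_s: 30.45
ee_pos: [0.5197, 0.0113, 0.3362]
tcp_rot: [[0.916, -0.4, -0.001], [-0.4, -0.916, -0.0], [-0.001, 0.0, -1.0]]
force: [-0.0, 0.2, 0.3]
grip_width: 0.0502
```

```bash
python3 - <<'E'
from h import *
s,im=snap("wrist","end.png"); print(s["ee_pos"],s["force"])
K,T,c=cam("wrist",s); J=np.array([.5213,.0122]); 
# rectify plane z=.172 (bar top) around the jar centre, 1 mm/px, jar frame rotated by -0.408
def pr(P):
    q=np.linalg.inv(T)@np.append(P,1); return [K[0,2]+K[0,0]*q[0]/-q[2],K[1,2]+K[0,0]*q[1]/q[2]]
a=-.409; ex=np.array([np.cos(a),np.sin(a)]); ey=np.array([-ex[1],ex[0]])
src=[pr([*(J+x*ex+y*ey),.172]) for x,y in((-.04,.04),(.04,.04),(.04,-.04),(-.04,-.04))]
w=cv2.warpPerspective(im,cv2.getPerspectiveTransform(np.float32(src),np.float32([[0,0],[80,0],[80,80],[0,80]])),(80,80)).max(2)
for row in w[16:64:3]: print(*["%3d"%v for v in row[4:78:3]])
# bystanders: change between first and last scene view
b=r.read_camera("scene")[:,:,::-1]; a0=cv2.imread("pics/scene0.png")
d=cv2.absdiff(a0,b).max(2)
for n,(u,v) in dict(tape=(138,313),torch=(345,238),driver=(280,293),can=(362,168),tray=(182,252),cell=(307,184)).items(): print(n,np.mean(d[v-22:v+23,u-22:u+23]>40).round(3))
E
```

```text
[0.51974482 0.01134537 0.33617083] [-0.00670933  0.16898844  0.33851596]
187 191 198 187 178 200 220 215 174 152 150 152 153 152 152 151 151 167 168 138 119 149 222 223 227
183 191 197 191 182 202 214 167 164 151 152 150 151 150 152 149 151 166 166 167 161 128 113 154 182
185 191 191 198 184 203 164 166 166 154 154 152 151 151 151 151 166 166 165 166 167 154  89 108 157
188 182 191 198 190 176 166 167 165 151 151 151 153 151 149 151 151 166 166 165 166 166 142  92 123
190 185 183 193 189 166 164 166 166 152 152 153 152 153 151 152 152 166 166 165 164 166 169  85  90
186 188 181 192 172 164 161 150 147 152 150 153 154 153 150 152 152 153 151 150 150 168 165 140  90
184 189 183 186 166 158 158 146 145 147 148 149 148 152 149 150 148 149 148 150 157 166 167 168 134
184 186 186 180 157 164 151 151 152 151 152 154 150 150 151 166 166 164 164  93  89 156 125 170  89
189 185 190 180 160 165 150 150 150 150 151 150 150 152 147 166 166 164 164  91  88 121 119 169  93
190 183 186 182 159 165 155 157 165 166 157 151 157 150 166 165 167 167 165  93  88 121 123 169 109
188 187 185 184 159 164 165 165 165 166 165 165 165 166 166 168 167 167 166  91  89 121 120 169  90
184 189 184 190 150 151 152 145 149 148 125 152 127 128 130 131 133 159 141 117 137 125 156 169 101
187 190 185 187 169 165 166 166 166 166 168 166 168 168 166 165 166 167 165 166 168 166 166 157  90
191 185 189 186 178 166 165 167 168 166 167 168 167 167 167 168 167 168 168 167 168 168 169  93  94
195 184 191 186 188 173 167 166 166 165 165 166 168 169 166 166 167 166 167 168 168 168 160 102 179
196 191 187 188 187 209 164 166 165 167 168 167 166 165 168 166 166 167 168 167 168 167  91 178 188
tape 0.0
torch 0.0
driver 0.012
can 0.0
tray 0.157
cell 0.065
```

The bar edges run parallel to the jar's x axis, the tool is clear, and the bystanders are unchanged. Handing in.

```bash
python3 -c "
from bench import r
print(r.close_job())"
```

```text
the job is handed in; nothing more can be done
None
```

The battery is in the jar and the cap is locked back on. I handed the job in at about 30 s of the 72 s allowed, and it reported no verdict.

**What I did**
- I pressed the cap with about 14.5 N, turned it 1.2 rad anticlockwise and stood it in the middle of the tray.
- I lowered the battery about 25 mm into the mouth before letting go.
- I put the cap back on, pressed it with about 14 N and turned it clockwise to its original angle.

**Last checks**
- **Battery:** a dark disc about 24 mm across shows inside the mouth, which fits the battery standing in the jar. It is gone from its place on the bench.
- **Cap:** it returned to a yaw of −0.412 rad, and its bar lies along the jar's x axis. It rose only 0.4 mm under a 25 N upward pull, so it is in the catches. I did not try turning it once locked.
- **Bystanders:** the tape, torch and oil can show no change between the first and last scene views. The screwdriver's patch shows a 1% change, and the tray's patch about 16%; I put both down to the arm's shadow but did not confirm it.
- **Gripper:** it is open and clear of everything, with no force on the wrist.

**What disagreed**
- The first far view put the jar about 4 mm from where the close view found it. I used the close view.
- The picture taken straight after the drop did not show the battery, and it was my last viewable one. The battery check and the final checks are therefore from pixel values, not from looking.
- Easing off before letting go did not relieve the pull fully: about 19 N was still on the cap when the fingers opened. The bar was still aligned afterwards.

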